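# Index the rotary board holder to its other station

## Robot

A 6-joint arm with a two-finger parallel gripper is mounted at the origin on a cart in front of the work surface, level with it; the furniture and walls round the work are solid. World frame = base frame: x ahead of the robot, y to its left, z up, the work surface at z = 0. Lengths are in mm, angles in rad, forces in N, time in s.
With the tool pointing down it reaches from about 275 to 1000 mm from the base axis. Payload 8.4 kg.
Tool frame: the origin (TCP) lies at the very end of the fingers, on their centre line; the grasp point (between the pads) lies 19 mm behind it (r.tcp_to_grasp is the distance from the TCP to the grasp point, in mm); z points along the fingers, y is the line along which they close (so a half turn about z gives the same grasp; the last joint's range is limited). The gripper opens to 85 mm and grips with 20 to 120 N. Pads are 22 mm wide; open, the fingers measure 114 mm over their backs; the gripper's body (76 mm by 85 mm) begins 54 mm behind the grasp point. The pads swing forward as they close: fully open they stand 13 mm farther back than shut.
Start: joints at [-1.179, 0.353, 1.633, -0, 1.155, -0.002], TCP at [239.811, -577.164, 208.081] pointing down, gripper open.
Joint ranges: [-2.63, 2.63], [-0.92, 2.1], [0.06, 2.66], [-1.3, 4.44], [0, 2.69], [-3.02, 3.02]. Speed limits (rad/s): [2.22, 2.22, 2.79, 3.14, 3.14, 3.14].

## Interface

Orientations are given as [roll, pitch, yaw] about the fixed x, y, z axes, in that order (R = Rz(yaw) Ry(pitch) Rx(roll)).
In Python, from rig import r gives the robot as it stands. The module is installed in compiled form; this text tells all that it offers.
- The arm moves only by the tool play_rows, never from a script. Its argument "rows" is a list of rows, each an object with "dp": the shift along the tool's x, y, z in units of 40 mm (1.0 is 40 mm), a list of three; "turn": the turn, a rotation vector about the tool's x, y, z in units of 6 degrees (1.0 is 6 degrees), a list of three; "fingers": the closure, from 0 (fully open) to 1 (shut). In form: [{"dp": [tx, ty, tz], "turn": [wx, wy, wz], "fingers": fingers}, ...]. A call has 1 to 5 rows; each row shifts and turns the commanded pose from where the row before left it, along the tool's axes as they then stand; what a row does not reach is not made up. A row lasts 1/12 s, in which the tool goes at most 41.7 mm and 7.16 degrees, less where a joint would pass 70% of its speed; a pose out of reach is approached as far as the arm can. A call is refused whole if a number of a shift passes 1 or a number of a turn 1, either way. A call with a gripper value outside its range is refused whole. The fingers move at their own pace and stop on an object; "force" is the grip in N (left out, the last holds). Time passes only in rows, so rows that do not move let the fingers close. It gives the time, the measured TCP pose, the force, the opening and the grip force at its end, in the units of the state.
- r.sense(): the state, without advancing time (a new reading comes with each control period).
- r.grab_frame(name): name is "scene" or "side" or "wrist"; returns a dict with "pixels" (400x640x3 uint8, red, green, blue), "fx", "fy", "cx", "cy" (pixels), "pose" (4x4, takes a point from camera to world coordinates). Camera axes: x right, y down, z forward; pixel columns grow to the right and rows downward; lengths in mm; the calibration is good to about 2 mm. A picture is of the moment at which its call begins. There is no depth.
- r.sign_off(): hands the job in; it is judged then, once.
The state is a dict: "clock": time; "qpos": joint angles; "qvel": joint speeds; "joint_efforts": joint torques, N m; "eef_pos": TCP position; "tcp_rot": TCP orientation; "contact_force": force on the tool from outside, world axes, zero at the start; "wrist_torque": the same for the moment, N m; "opening": opening from 0.0 (shut) to 1.0 (fully open); "grasp_force": force on a finger pad.
Only numpy, scipy, OpenCV 4.12 (cv2) and the standard library are available. Lean on these libraries where they do the work, as an engineer would, in place of code of your own. Each camera call takes 0.05 s, during which the arm holds its last target. There are 200 camera calls.

## Task

The board on the rotary holder is locked by a spring plunger. Pull up the plunger's black wing handle and turn it into its rest notch so that it stays up by itself, swing the board round by its post about a quarter-turn anticlockwise (seen from above) to the other station, then turn the handle back and feel for the notch, so that the pin snaps fully home and the board is locked there. Do not force the holder round against the pin, and leave the tools lying about alone.

Things in the scene. Friction and masses are not known exactly. Their poses are not given: they have to be found in the camera images.
- holder: Fixed grey round foot (196 mm across, 22 mm high) of the rotary board holder. Origin: on the vertical axis about which the top with the board turns, at bench height. At 60 deg anticlockwise from its x axis a bracket (58 mm high) outside the turning top carries the plunger, whose vertical axis lies 90 mm from the holder's axis.
- handle_grip (a point): Centre of the plunger's black wing handle, a flat bar 46 mm long (point x axis), 12 mm thick (point y), 20 mm high, on a vertical stem; at home its centre is 103 mm above the bench. The steel collar under it reaches up to 74 mm. Grip it across its thickness; a spring holds it down (about 6 N at home, 10.5 N at the upper stop).
- post_grip (a point): Centre of the round black grip (14 mm diameter, 30 mm high, middle 82 mm above the bench) of the upright post on the turning top, 68 mm from the holder's axis, for swinging the top round. The board beside it reaches 58 mm above the bench. The top drags with about 2 to 3 N at the post while the pin is up, up to about 6 N with the pin riding on the ring.
- index_ring: Flat steel ring round the turning top, turning with it: outer diameter 200 mm, top 40 mm above the bench; origin on the axis, 30 mm above the bench. Notches about 10 mm wide: the first holds the pin at the start; the second is in a dark station block clamped by hand in a window of the ring, 73 to 107 deg of turn from the first: exactly where is not measured.
- index_pin: The plunger's 8 mm round-ended steel pin; origin on its axis, 58 mm above the bench when home. Home it reaches 7 mm into a notch and blocks the top both ways; over plain ring it rides on the surface and drops by itself when a notch comes under it. The holder is harmed if pin and ring are pressed together with more than 30 N.
- plunger (a joint): Height of plunger and handle, m: 0 home in a notch of the ring; about 0.0065 with the pin riding on plain ring; about 0.009 parked in the rest notch; above 0.012 the handle can be turned; 0.015 upper stop.
- handle (a joint): Turn of the wing handle, rad, anticlockwise from above: 0 at home, +1.05 in the rest notch. Its cross pin runs in the collar: at 0 in a deep slot; lifted over 12 mm it turns across a land into the rest notch (2.5 mm deep, a wall behind it, some 5 deg of play) and stays up when let go there. To let it down, lift it over the land, turn it back and let go.
- table (a joint): Turn of the top with the board, rad, anticlockwise from above: 0 at the first station, somewhere from 1.27 to 1.87 at the other; stops at -0.08 and 2.1.
- tweezers: Fine steel tweezers, 122 mm long, lying on the bench; bystander.
- side_cutters: Small side cutters with red grips, 116 mm long, lying on the bench; bystander.
- screw_dish: Shallow round screw dish, 66 mm across, 14 mm high, on the bench; bystander.
- flux_syringe: Flux syringe, 108 mm long, 20 mm high, lying on the bench; bystander.

How it is judged:
By the outcome, as a careful person would: the job done as asked, in the order asked, and still so for the second after the job is handed in, with the robot touching nothing.
It also fails if it takes over 72 s, if anything falls off the work surface, if the arm or the gripper's body presses on something with over 40 N, if the wrist force passes 120 N, or if a joint passes its speed limit or range.

## Working session

There is one attempt and no reset: what is moved stays moved. The work goes in short steps, Python scripts to look and compute and a tool call to move; the robot and the scene stay as the last step left them, time stands still between calls to the robot, and variables do not carry over. Pictures are saved under pics/ and viewed, at most 10 in all, crops included, and the job is handed in when it is done.

Besides the shell and the picture viewer there is one more tool, called after "Call:" as name([rows], argument=value, ...), one row to a line, values as JSON. play_rows: Moves the arm, as the interface text tells. Its arguments: {"type":"object","properties":{"rows":{"type":"array"},"force":{"type":"number"}},"required":["rows"]}

```bash
mkdir -p pics; python3 - <<'E'
from rig import r
import cv2,pickle
for n in("scene","side"):
    f=r.grab_frame(n);cv2.imwrite(f"pics/{n}0.png",f["pixels"][:,:,::-1]);pickle.dump(f,open(f"{n}0.pkl","wb"))
    print(n,f["fx"],f["cx"],f["cy"],f["pose"].round(3).tolist())
s=r.sense();print(s["clock"],s["eef_pos"],s["tcp_rot"],s["contact_force"],r.tcp_to_grasp)
E
```

```text
scene 404.13405810657656 315.83641643417275 199.27485405238858 [[-0.679, -0.48, 0.555, 6.063], [-0.734, 0.422, -0.533, 682.401], [0.022, -0.769, -0.639, 660.911], [0.0, 0.0, 0.0, 1.0]]
side 412.9841816245625 319.93789225061914 202.051011174079 [[0.997, -0.026, 0.071, 447.641], [-0.072, -0.62, 0.781, -613.54], [0.024, -0.784, -0.621, 707.002], [0.0, 0.0, 0.0, 1.0]]
0.1 [ 239.64594126 -576.74986258  207.42445813] [-3.14035067e+00 -1.62312437e-05  3.93777038e-01] [-0.42844559  0.38537041  0.62061736] 18.700000000000003
```

View pics/scene0.png

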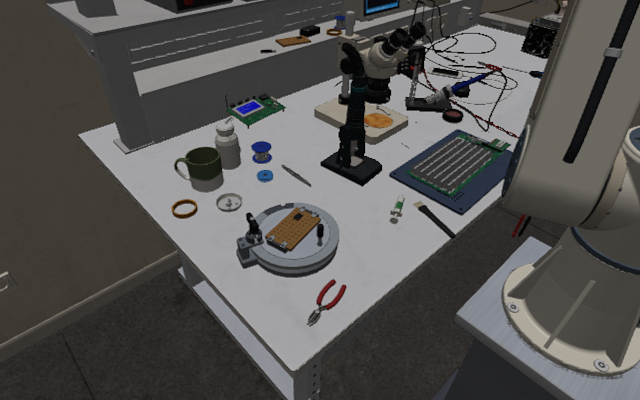

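View pics/side0.png

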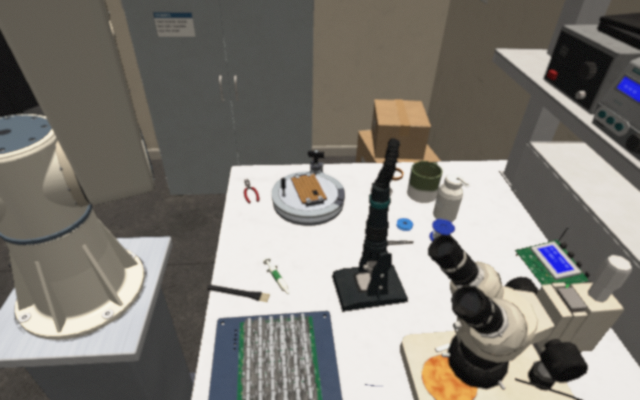

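Scene: handle near (252,222), post grip (320,232), plate around (293,235). Side: handle (315,156), post (284,184). The microscope and its stand (scene (350,150)) are clear of the holder.

```bash
cat > h.py <<'E'
import numpy as np,cv2
def ray(f,u,v):
    P=f["pose"];d=P[:3,:3]@np.array([(u-f["cx"])/f["fx"],(v-f["cy"])/f["fy"],1]);return P[:3,3],d/np.linalg.norm(d)
def onz(f,u,v,z):
    o,d=ray(f,u,v);return o+d*(z-o[2])/d[2]
def tri(a,b):
    (o1,d1),(o2,d2)=ray(*a),ray(*b)
    t=np.linalg.lstsq(np.c_[d1,-d2],o2-o1,rcond=None)[0]
    p,q=o1+d1*t[0],o2+d2*t[1];return (p+q)/2,np.linalg.norm(p-q)
def pix(f,p):
    P=f["pose"];c=P[:3,:3].T@(np.array(p)-P[:3,3]);return f["fx"]*c[0]/c[2]+f["cx"],f["fy"]*c[1]/c[2]+f["cy"]
E
python3 - <<'E'
import pickle,cv2,numpy as np
from h import *
A=pickle.load(open("scene0.pkl","rb"));B=pickle.load(open("side0.pkl","rb"))
print(tri((A,252,222),(B,315,156)),tri((A,320,232),(B,284,184)))
print(onz(A,252,222,103),onz(A,320,232,82),onz(B,315,156,103),onz(B,284,184,82))
a=A["pixels"][180:290,220:360,::-1];b=B["pixels"][135:235,255:365,::-1]
im=np.hstack([cv2.resize(a,(560,440),interpolation=2)[:, :],]);
im2=cv2.resize(b,(484,440),interpolation=2)
o=np.hstack([im,im2]);o=cv2.resize(o,(800,int(440*800/1044)));cv2.imwrite("pics/c.png",o)
E
```

```text
(array([521.48195669, 360.21761929,  99.4019825 ]), np.float64(7.706118798968891)) (array([431.58274138, 259.59659645,  75.82815285]), np.float64(0.8433595004794533))
[523.13163795 362.17728828 103.        ] [426.61216121 264.05017395  82.        ] [517.81318091 349.94486531 103.        ] [432.09536316 251.42045054  82.        ]
```

View pics/c.png

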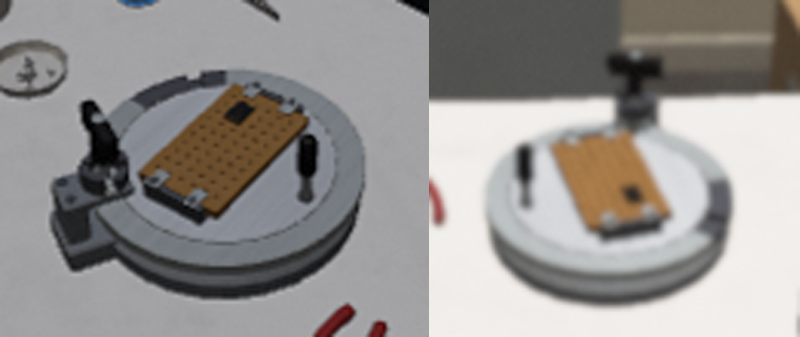

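```bash
python3 - <<'E'
import pickle
from h import *
from rig import r
A=pickle.load(open("scene0.pkl","rb"));B=pickle.load(open("side0.pkl","rb"))
np.set_printoptions(precision=0,suppress=True)
print("handle",tri((A,251.6,223),(B,315.8,154.6)),"post",tri((A,320.5,230.6),(B,283.2,183.4)))
print("ctr",onz(A,296.7,233.8,40))
print("stand base",onz(A,350,165,0),onz(B,370,285,0),"stand top",tri((A,357,92),(B,391,145)))
print("eyepiece",tri((A,418,30),(B,445,250)),"board",onz(A,455,170,10))
p=r.sense();print(p["qpos"])
f=r.grab_frame("wrist");print(np.array(f["pose"]),f["fx"])
E
```

```text
handle (array([522., 363., 100.]), np.float64(2.755383194623848)) post (array([430., 258.,  79.]), np.float64(0.9777615715330351))
ctr [487. 276.  40.]
stand base [628. -47.   0.] [618. -23.   0.] stand top (array([603.,  27., 291.]), np.float64(87.73370825967395))
eyepiece (array([ 631., -262.,  338.]), np.float64(19.181233230757382)) board [ 409. -241.   10.]
[-1.  0.  2.  0.  1. -0.]
[[   0.   -1.   -0.  317.]
 [  -1.   -0.   -0. -546.]
 [  -0.    0.   -1.  374.]
 [   0.    0.    0.    1.]] 288.28235102378284
```

Call:
play_rows([
  {"dp":[0.57,-0.805,0],"turn":[0,0,0],"fingers":0},
  {"dp":[0.57,-0.805,0],"turn":[0,0,0],"fingers":0},
  {"dp":[0.57,-0.805,0],"turn":[0,0,0],"fingers":0},
  {"dp":[0.57,-0.805,0],"turn":[0,0,0],"fingers":0},
  {"dp":[0.57,-0.805,0],"turn":[0,0,0],"fingers":0},
])

```text
clock: 0.57
eef_pos: [283.1, -382.8, 207.7]
tcp_rot: [-3.141, 0.0, 0.393]
contact_force: [1.2, -0.2, 0.6]
opening: 0.997
grasp_force: 0.0
```

Call:
play_rows([
  {"dp":[0.57,-0.805,0],"turn":[0,0,0],"fingers":0},
  {"dp":[0.57,-0.805,0],"turn":[0,0,0],"fingers":0},
  {"dp":[0.57,-0.805,0],"turn":[0,0,0],"fingers":0},
  {"dp":[0.57,-0.805,0],"turn":[0,0,0],"fingers":0},
  {"dp":[0.57,-0.805,0],"turn":[0,0,0],"fingers":0},
])

```text
clock: 0.98
eef_pos: [326.6, -190.6, 208.1]
tcp_rot: [3.141, -0.0, 0.393]
contact_force: [0.4, 0.1, -0.6]
opening: 1.0
grasp_force: 0.0
```

Call:
play_rows([
  {"dp":[0.57,-0.805,0],"turn":[0,0,0],"fingers":0},
  {"dp":[0.57,-0.805,0],"turn":[0,0,0],"fingers":0},
  {"dp":[0.57,-0.805,0],"turn":[0,0,0],"fingers":0},
  {"dp":[0.57,-0.805,0],"turn":[0,0,0],"fingers":0},
  {"dp":[0.57,-0.805,0],"turn":[0,0,0],"fingers":0},
])

```text
clock: 1.4
eef_pos: [370.1, 2.0, 208.3]
tcp_rot: [3.141, -0.001, 0.394]
contact_force: [0.9, -0.9, -0.2]
opening: 1.002
grasp_force: 0.0
```

Call:
play_rows([
  {"dp":[0.46,-0.735,0.1],"turn":[0,0,0],"fingers":0},
  {"dp":[0.46,-0.735,0.1],"turn":[0,0,0],"fingers":0},
  {"dp":[0.46,-0.735,0.1],"turn":[0,0,0],"fingers":0},
  {"dp":[0.46,-0.735,0.1],"turn":[0,0,0],"fingers":0},
  {"dp":[0.46,-0.735,0.1],"turn":[0,0,0],"fingers":0},
])

```text
clock: 1.82
eef_pos: [398.7, 173.0, 187.9]
tcp_rot: [3.141, -0.0, 0.394]
contact_force: [0.3, -0.4, -0.3]
opening: 1.0
grasp_force: 0.0
```

Call:
play_rows([
  {"dp":[0.46,-0.735,0.1],"turn":[0,0,0],"fingers":0},
  {"dp":[0.46,-0.735,0.1],"turn":[0,0,0],"fingers":0},
  {"dp":[0,0,0],"turn":[0,0,0],"fingers":0},
  {"dp":[0,0,0],"turn":[0,0,0],"fingers":0},
])

```text
clock: 2.15
eef_pos: [410.0, 240.9, 179.5]
tcp_rot: [3.141, 0.001, 0.397]
contact_force: [0.0, -1.2, -0.1]
opening: 0.995
grasp_force: 0.0
```

```bash
python3 - <<'E'
from rig import r
import cv2,pickle
f=r.grab_frame("wrist");cv2.imwrite("pics/w1.png",f["pixels"][:,:,::-1]);pickle.dump(f,open("w1.pkl","wb"))
print(f["pose"].round(3).tolist())
s=r.sense();print(s["clock"],s["eef_pos"],s["tcp_rot"],s["contact_force"])
E
```

```text
[[0.387, -0.872, -0.299, 487.209], [-0.922, -0.366, -0.125, 272.508], [-0.0, 0.324, -0.946, 345.654], [0.0, 0.0, 0.0, 1.0]]
2.2 [409.70982997 239.70953165 179.59478124] [3.14121335e+00 1.41517975e-03 3.95494362e-01] [-0.37472042 -0.31440162  0.67198471]
```

View pics/w1.png

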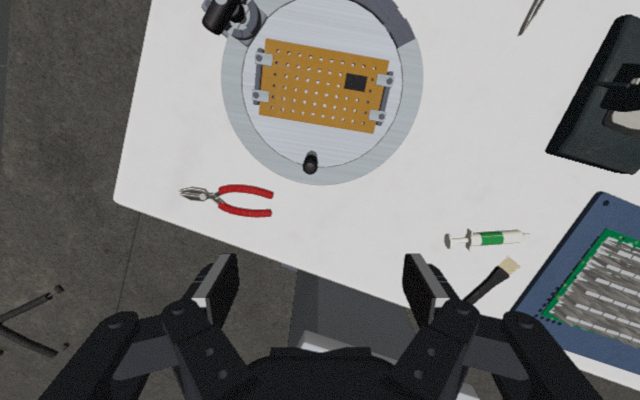

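The wrist view shows the ring centred near (322,80), the post top at (310,157) and the wing handle at (225,14) near the top edge. The tools are clear of the working area.

```bash
python3 - <<'E'
import pickle
from h import *
from scipy.optimize import least_squares
np.set_printoptions(precision=1,suppress=True)
f=pickle.load(open("w1.pkl","rb"))
P=np.array([onz(f,u,v,40)[:2] for u,v in[(222,78),(240,135),(322,185),(400,143),(424,72)]])
s=least_squares(lambda c:np.hypot(*(P-c).T)-100,[487,276]);c=s.x;print("c",c,s.fun)
p=onz(f,310,157,97)[:2];print("post",p,np.linalg.norm(p-c),np.degrees(np.arctan2(*(p-c)[::-1])))
for q in [(205,15),(222,14),(243,12),(228,5)]:
  h=onz(f,*q,113)[:2];print("h",h,np.linalg.norm(h-c),np.degrees(np.arctan2(*(h-c)[::-1])))
E
```

```text
c [497.9 274. ] [-0.5 -1.5  1.5 -1.6 -0.5]
post [438.9 261.9] 60.25420091286409 -168.37637110050613
h [506.7 368.3] 94.71674552882983 84.66488962977559
h [511.9 357.5] 84.64547406074422 80.4763883552201
h [518.8 344.3] 73.30459675135769 73.47072961742205
h [518.8 355.2] 83.81674819683334 75.59132279885371
```

Call:
play_rows([
  {"dp":[0.87,-0.45,0],"turn":[0,0,0],"fingers":0},
  {"dp":[0.87,-0.45,0],"turn":[0,0,0],"fingers":0},
  {"dp":[0,0,0],"turn":[0,0,0],"fingers":0},
  {"dp":[0,0,0],"turn":[0,0,0],"fingers":0},
])

```text
clock: 2.53
eef_pos: [461.6, 299.2, 179.9]
tcp_rot: [3.141, 0.0, 0.393]
contact_force: [-1.0, -0.4, -0.1]
opening: 0.998
grasp_force: 0.0
```

```bash
python3 - <<'E'
from rig import r
import cv2,pickle
f=r.grab_frame("wrist");pickle.dump(f,open("w2.pkl","wb"))
cv2.imwrite("pics/w2.png",cv2.resize(f["pixels"][0:250,200:520,::-1],(768,600),interpolation=2))
s=r.sense();print(s["clock"],s["eef_pos"],s["tcp_rot"],s["contact_force"])
E
```

```text
2.5833 [460.49627349 298.30163371 179.73100802] [3.14109572e+00 1.46272303e-03 3.93139652e-01] [-1.23913434  0.01450164  0.20036275]
```

View pics/w2.png

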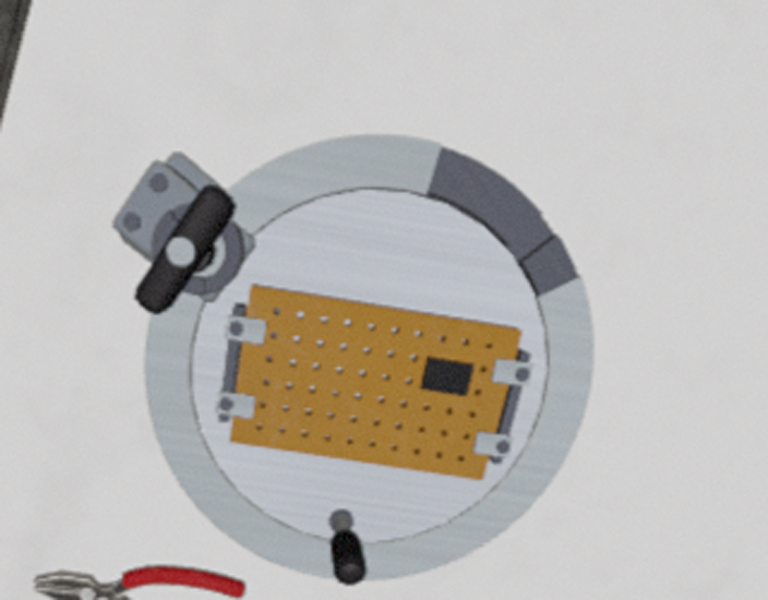

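Close view: wing handle centred at crop (183,250) with ends (215,195) and (155,305), the post top at (349,570), the ring circle around (370,357) and the dark station block at upper right with a notch line near (542,250).

```bash
python3 - <<'E'
import pickle
from h import *
from scipy.optimize import least_squares
np.set_printoptions(precision=1,suppress=True)
f=pickle.load(open("w2.pkl","rb"));Z=lambda u,v,z:onz(f,200+u/2.4,v/2.4,z)[:2]
P=np.array([Z(u,v,40) for u,v in[(146,350),(170,450),(230,532),(370,580),(500,535),(570,450),(594,350),(375,133),(310,141)]])
s=least_squares(lambda c:np.hypot(*(P-c).T)-100,[487,276]);c=s.x;print("c",c,s.fun)
A=lambda p:(p,np.linalg.norm(p-c),np.degrees(np.arctan2(*(p-c)[::-1])))
print("post",A(Z(349,570,97)),"postbase",A(Z(341,520,40)))
h=Z(183,250,113);print("h",A(h))
print("knob",A(Z(181,251,115)))
a,b=Z(215,195,113),Z(155,305,113);print(a-b,np.degrees(np.arctan2(*(b-a)[::-1])),(a+b)/2)
for q in[(435,170),(542,250),(560,285)]:print(A(Z(*q,40)))
E
```

```text
c [497.3 273.3] [ 0.6 -2.3 -0.8  0.7  0.4 -0.9 -1.5 -0.8  0.3]
post (array([431.3, 259.7]), np.float64(67.46574068373334), np.float64(-168.36880671540501)) postbase (array([429.5, 257.9]), np.float64(69.61250304691704), np.float64(-167.22075726812082))
h (array([521.8, 360.1]), np.float64(90.22263431662542), np.float64(74.27080365118468))
knob (array([521.4, 360.3]), np.float64(90.34283822886852), np.float64(74.54502726274298))
[39.1 -6.4] 170.70500003480393 [521.6 359.6]
(array([585. , 285.2]), np.float64(88.46061737179394), np.float64(7.723382304144714))
(array([574.5, 229.7]), np.float64(88.59951640920923), np.float64(-29.47262794259505))
(array([564.9, 215.5]), np.float64(88.8724940308753), np.float64(-40.51691052178675))
```

Call:
play_rows([
  {"dp":[0.667,-0.283,0],"turn":[0,0,0],"fingers":0},
  {"dp":[0.667,-0.283,0],"turn":[0,0,0],"fingers":0},
  {"dp":[0.667,-0.283,0],"turn":[0,0,0],"fingers":0},
  {"dp":[0,0,0],"turn":[0,0,0.9],"fingers":0},
  {"dp":[0,0,0.1],"turn":[0,0,0.9],"fingers":0},
])

```text
clock: 3.0
eef_pos: [522.2, 360.9, 176.6]
tcp_rot: [3.142, -0.0, 0.201]
contact_force: [-0.3, -0.8, -0.3]
opening: 0.998
grasp_force: 0.0
```

Call:
play_rows([
  {"dp":[0,0,0.2],"turn":[0,0,0.9],"fingers":0},
  {"dp":[0,0,0.3],"turn":[0,0,0.9],"fingers":0},
  {"dp":[0,0,0.3],"turn":[0,0,0.9],"fingers":0},
  {"dp":[0,0,0.3],"turn":[0,0,0.8],"fingers":0},
  {"dp":[0,0,0.3],"turn":[0,0,0.78],"fingers":0},
])

```text
clock: 3.42
eef_pos: [520.9, 359.5, 119.9]
tcp_rot: [3.141, 0.0, -0.248]
contact_force: [0.6, 0.8, -0.4]
opening: 1.003
grasp_force: 0.0
```

Call:
play_rows([
  {"dp":[0,0,0.3],"turn":[0,0,0],"fingers":0},
  {"dp":[0,0,0],"turn":[0,0,0],"fingers":0},
  {"dp":[0,0,0],"turn":[0,0,0],"fingers":0},
])

```text
clock: 3.67
eef_pos: [521.0, 360.4, 107.8]
tcp_rot: [3.14, 0.001, -0.241]
contact_force: [-0.8, -0.5, -0.3]
opening: 0.998
grasp_force: 0.0
```

```bash
python3 - <<'E'
from rig import r
import cv2,pickle
f=r.grab_frame("wrist");pickle.dump(f,open("w3.pkl","wb"))
cv2.imwrite("pics/w3.png",f["pixels"][:,:,::-1])
s=r.sense();print(s["clock"],s["eef_pos"],s["tcp_rot"],s["contact_force"],s["qpos"])
E
```

```text
3.7167 [521.57312022 360.97150211 108.4715555 ] [ 3.14141894e+00  1.13857293e-04 -2.41252599e-01] [ 0.206041    0.57581801 -0.44645049] [ 6.03044913e-01  4.71460347e-01  1.69498935e+00 -3.65738604e-05
  9.75348433e-01  2.41511435e+00]
```

View pics/w3.png

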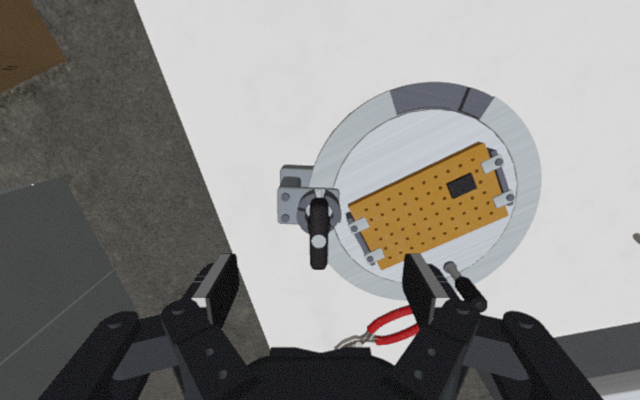

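The wing lies along tool x, centred between the fingers at column 319, with a notch slit in the block at (465,98). I'll descend and grip.

Call:
play_rows([
  {"dp":[0,0,0.3],"turn":[0,0,0],"fingers":0.4},
  {"dp":[0,0,0.31],"turn":[0,0,0],"fingers":0.6},
  {"dp":[0,0,0],"turn":[0,0,0],"fingers":0.75},
  {"dp":[0,0,0],"turn":[0,0,0],"fingers":1},
  {"dp":[0,0,0],"turn":[0,0,0],"fingers":1},
], force=60)

```text
clock: 4.13
eef_pos: [521.5, 361.5, 83.4]
tcp_rot: [3.141, 0.0, -0.243]
contact_force: [-0.2, 0.2, 0.7]
opening: 0.297
grasp_force: 0.0
```

Call:
play_rows([
  {"dp":[0,0,0],"turn":[0,0,0],"fingers":1},
  {"dp":[0,0,0],"turn":[0,0,0],"fingers":1},
  {"dp":[0,0,0],"turn":[0,0,0],"fingers":1},
])

```text
clock: 4.38
eef_pos: [521.8, 361.6, 84.1]
tcp_rot: [-3.141, -0.0, -0.243]
contact_force: [0.1, -1.6, 2.9]
opening: 0.114
grasp_force: 59.9
```

Call:
play_rows([
  {"dp":[0,0,-0.12],"turn":[0,0,0],"fingers":1},
  {"dp":[0,0,-0.12],"turn":[0,0,0],"fingers":1},
  {"dp":[0,0,-0.1],"turn":[0,0,0],"fingers":1},
  {"dp":[0,0,0],"turn":[0,0,0],"fingers":1},
  {"dp":[0,0,0],"turn":[0,0,0],"fingers":1},
])

```text
clock: 4.8
eef_pos: [521.5, 361.4, 97.2]
tcp_rot: [3.141, 0.0, -0.243]
contact_force: [2.6, 0.4, -9.2]
opening: 0.114
grasp_force: 58.6
```

Call:
play_rows([
  {"dp":[0,0,0],"turn":[0,0,-0.8],"fingers":1},
  {"dp":[0,0,0],"turn":[0,0,-0.8],"fingers":1},
  {"dp":[0,0,0],"turn":[0,0,-0.8],"fingers":1},
  {"dp":[0,0,0],"turn":[0,0,-0.8],"fingers":1},
  {"dp":[0,0,0],"turn":[0,0,0],"fingers":1},
])

```text
clock: 5.22
eef_pos: [521.5, 361.6, 96.9]
tcp_rot: [3.142, 0.0, 0.096]
contact_force: [3.4, 0.2, -9.6]
opening: 0.116
grasp_force: 58.6
```

Call:
play_rows([
  {"dp":[0,0,0],"turn":[0,0,-0.8],"fingers":1},
  {"dp":[0,0,0],"turn":[0,0,-0.8],"fingers":1},
  {"dp":[0,0,0],"turn":[0,0,-0.8],"fingers":1},
  {"dp":[0,0,0],"turn":[0,0,-0.8],"fingers":1},
  {"dp":[0,0,0],"turn":[0,0,-0.8],"fingers":1},
])

```text
clock: 5.63
eef_pos: [521.4, 361.8, 97.0]
tcp_rot: [-3.141, 0.0, 0.512]
contact_force: [1.9, 2.4, -10.3]
opening: 0.108
grasp_force: 58.6
```

Call:
play_rows([
  {"dp":[0,0,0],"turn":[0,0,-0.8],"fingers":1},
  {"dp":[0,0,0],"turn":[0,0,-0.8],"fingers":1},
  {"dp":[0,0,0],"turn":[0,0,-0.8],"fingers":1},
  {"dp":[0,0,0],"turn":[0,0,-0.4],"fingers":1},
  {"dp":[0,0,0],"turn":[0,0,0],"fingers":1},
])

```text
clock: 6.05
eef_pos: [521.4, 361.8, 97.0]
tcp_rot: [-3.141, 0.0, 0.803]
contact_force: [2.1, 1.7, -9.3]
opening: 0.115
grasp_force: 58.6
```

```bash
python3 - <<'E'
from rig import r
s=r.sense();print(s["clock"],s["eef_pos"],s["tcp_rot"],s["contact_force"],s["wrist_torque"])
E
```

```text
6.05 [521.3692613  361.8380875   97.03717256] [-3.14103077e+00  6.18275374e-05  8.03393327e-01] [ 2.1227771   1.70443631 -9.29400702] [ 0.48826306 -0.18294148 -0.00393395]
```

Call:
play_rows([
  {"dp":[0,0,0.05],"turn":[0,0,0],"fingers":1},
  {"dp":[0,0,0.05],"turn":[0,0,0],"fingers":1},
  {"dp":[0,0,0.02],"turn":[0,0,0],"fingers":1},
  {"dp":[0,0,0],"turn":[0,0,0],"fingers":1},
])

```text
clock: 6.38
eef_pos: [521.7, 361.9, 93.3]
tcp_rot: [-3.141, -0.001, 0.803]
contact_force: [-1.9, 2.3, 1.3]
opening: 0.11
grasp_force: 60.0
```

Call:
play_rows([
  {"dp":[0,0,0],"turn":[0,0,0],"fingers":0.6},
  {"dp":[0,0,0],"turn":[0,0,0],"fingers":0.4},
  {"dp":[0,0,0],"turn":[0,0,0],"fingers":0.2},
  {"dp":[0,0,0],"turn":[0,0,0],"fingers":0.2},
  {"dp":[0,0,-0.5],"turn":[0,0,0],"fingers":0.2},
])

```text
clock: 6.8
eef_pos: [519.7, 360.0, 109.4]
tcp_rot: [-3.141, 0.006, 0.804]
contact_force: [-1.1, -0.3, -0.6]
opening: 0.793
grasp_force: 0.0
```

Call:
play_rows([
  {"dp":[0,0,-0.6],"turn":[0,0,0],"fingers":0.2},
  {"dp":[-0.85,0.033,0],"turn":[0,0,0],"fingers":0.2},
  {"dp":[-0.85,0.033,0],"turn":[0,0,0],"fingers":0.2},
  {"dp":[-0.85,0.033,0],"turn":[0,0,0],"fingers":0.2},
  {"dp":[-0.85,0.033,0],"turn":[0,0,0],"fingers":0.2},
])

```text
clock: 7.22
eef_pos: [430.1, 258.9, 136.5]
tcp_rot: [3.141, -0.0, 0.804]
contact_force: [0.1, -0.3, 1.3]
opening: 0.804
grasp_force: 0.0
```

Call:
play_rows([
  {"dp":[0,0,0],"turn":[0,0,0.96],"fingers":0.2},
  {"dp":[0,0,0],"turn":[0,0,0.96],"fingers":0.2},
  {"dp":[0,0,0],"turn":[0,0,0.96],"fingers":0.2},
  {"dp":[0,0,0],"turn":[0,0,0.96],"fingers":0.2},
  {"dp":[0,0,0],"turn":[0,0,0.96],"fingers":0.2},
])

```text
clock: 7.63
eef_pos: [431.3, 259.9, 136.8]
tcp_rot: [3.142, -0.001, 0.296]
contact_force: [0.0, 0.2, -0.2]
opening: 0.801
grasp_force: 0.0
```

Call:
play_rows([
  {"dp":[0,0,0],"turn":[0,0,0.96],"fingers":0.2},
  {"dp":[0,0,0],"turn":[0,0,0],"fingers":0.2},
  {"dp":[0,0,0],"turn":[0,0,0],"fingers":0.2},
])

```text
clock: 7.88
eef_pos: [431.2, 259.9, 136.6]
tcp_rot: [3.142, -0.0, 0.204]
contact_force: [0.3, 0.9, -0.7]
opening: 0.796
grasp_force: 0.0
```

```bash
python3 - <<'E'
from rig import r
import cv2,pickle
f=r.grab_frame("wrist");pickle.dump(f,open("w4.pkl","wb"))
cv2.imwrite("pics/w4.png",f["pixels"][:,:,::-1])
s=r.sense();print(s["clock"],s["eef_pos"],s["tcp_rot"],s["contact_force"],s["qpos"])
from h import *
print(pix(f,(431,260.5,97)))
E
```

```text
7.9333 [431.19983169 259.93054782 136.56719046] [ 3.14158253e+00 -2.22618327e-04  2.04567129e-01] [-0.8073001  -0.38993626 -0.05748176] [ 5.39562276e-01  2.51726907e-01  1.95799711e+00 -1.03103502e-04
  9.31661728e-01  1.90585297e+00]
(np.float64(318.5074776382566), np.float64(212.9858877351185))
```

View pics/w4.png

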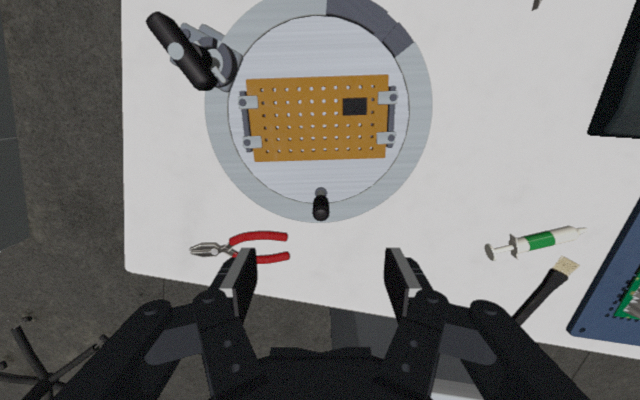

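Handle is parked (wing turned to (185,50)), the post is centred at (320,211) between the fingers. Descend and grip the post.

Call:
play_rows([
  {"dp":[0,0,0.6],"turn":[0,0,0],"fingers":0.3},
  {"dp":[0,0,0.6],"turn":[0,0,0],"fingers":0.4},
  {"dp":[0,0,0.58],"turn":[0,0,0],"fingers":0.5},
  {"dp":[0,0,0],"turn":[0,0,0],"fingers":0.7},
  {"dp":[0,0,0],"turn":[0,0,0],"fingers":1},
], force=30)

```text
clock: 8.35
eef_pos: [430.3, 259.5, 64.7]
tcp_rot: [3.141, 0.003, 0.203]
contact_force: [0.7, -0.1, 1.0]
opening: 0.228
grasp_force: 0.0
```

Call:
play_rows([
  {"dp":[0,0,0],"turn":[0,0,0],"fingers":1},
  {"dp":[0,0,0],"turn":[0,0,0],"fingers":1},
  {"dp":[0,0,0],"turn":[0,0,0],"fingers":1},
  {"dp":[0,0,0],"turn":[0,0,0],"fingers":1},
])

```text
clock: 8.68
eef_pos: [431.1, 259.9, 65.8]
tcp_rot: [-3.142, -0.0, 0.201]
contact_force: [-0.5, 0.2, -6.3]
opening: 0.13
grasp_force: 29.6
```

Call:
play_rows([
  {"dp":[0.004,0.1186,0],"turn":[0,0,-0.667],"fingers":1},
  {"dp":[0.004,0.1186,0],"turn":[0,0,-0.667],"fingers":1},
  {"dp":[0.004,0.1186,0],"turn":[0,0,-0.667],"fingers":1},
  {"dp":[0.004,0.1186,0],"turn":[0,0,-0.667],"fingers":1},
  {"dp":[0.004,0.1186,0],"turn":[0,0,-0.667],"fingers":1},
])

```text
clock: 9.1
eef_pos: [440.3, 238.4, 65.8]
tcp_rot: [-3.141, -0.002, 0.554]
contact_force: [0.5, 2.8, -10.3]
opening: 0.131
grasp_force: 29.4
```

Call:
play_rows([
  {"dp":[0.009,0.1777,0.01],"turn":[0,0,-1],"fingers":1},
  {"dp":[0.009,0.1777,0.01],"turn":[0,0,-1],"fingers":1},
  {"dp":[0.009,0.1777,0.01],"turn":[0,0,-1],"fingers":1},
  {"dp":[0.009,0.1777,0],"turn":[0,0,-1],"fingers":1},
  {"dp":[0.009,0.1777,0],"turn":[0,0,-1],"fingers":1},
])

```text
clock: 9.52
eef_pos: [467.1, 215.1, 65.7]
tcp_rot: [3.14, -0.004, 1.079]
contact_force: [-0.3, 8.6, -3.3]
opening: 0.13
grasp_force: 30.2
```

Call:
play_rows([
  {"dp":[0.009,0.1777,0],"turn":[0,0,-1],"fingers":1},
  {"dp":[0.009,0.1777,0],"turn":[0,0,-1],"fingers":1},
  {"dp":[0.009,0.1777,0],"turn":[0,0,-1],"fingers":1},
  {"dp":[0,0,0],"turn":[0,0,0],"fingers":1},
  {"dp":[0,0,0],"turn":[0,0,0],"fingers":1},
])

```text
clock: 9.93
eef_pos: [488.2, 209.0, 65.7]
tcp_rot: [3.137, -0.005, 1.388]
contact_force: [2.9, 10.0, -4.6]
opening: 0.132
grasp_force: 30.0
```

```bash
python3 - <<'E'
from rig import r
import cv2,pickle
f=r.grab_frame("wrist");pickle.dump(f,open("w5.pkl","wb"))
cv2.imwrite("pics/w5.png",cv2.resize(f["pixels"][0:300,120:520,::-1],(800,600),interpolation=2))
s=r.sense();print(s["clock"],s["eef_pos"],s["tcp_rot"],s["contact_force"])
import numpy as np;d=s["eef_pos"][:2]-np.array([497.3,273.3]);print(np.hypot(*d),np.degrees(np.arctan2(d[1],d[0]))+168.4)
E
```

```text
9.9833 [488.13801449 209.02265887  65.73430584] [ 3.13693204 -0.00527135  1.38765905] [ 2.6582239   9.74253375 -4.50588299]
64.92702489277981 70.28779918089715
```

View pics/w5.png

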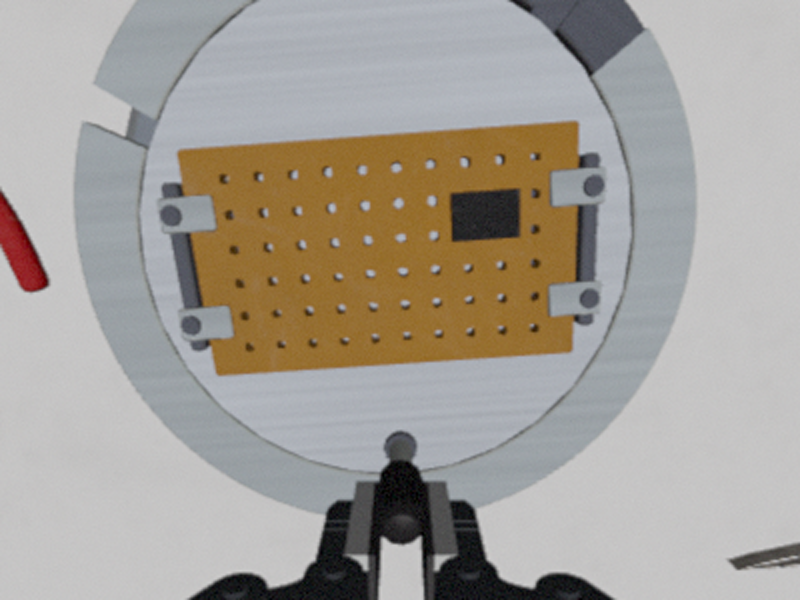

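Top has turned about 68°; first notch is visible at left (115,120) and the block's end with a seam at upper right (570,15). I'll enlarge the block from saved frames.

```bash
python3 - <<'E'
import pickle,cv2,numpy as np
def c(n,x,y):
    f=pickle.load(open(n+".pkl","rb"))["pixels"][y:y+60,x:x+80,::-1]
    f=np.clip(f.astype(float)*1.8,0,255).astype(np.uint8);return cv2.resize(f,(400,300),interpolation=2)
o=np.vstack([np.hstack([c("w2",375,60),c("w3",420,70)]),np.hstack([c("w4",340,0),c("w5",380,0)])])
cv2.imwrite("pics/blk.png",o)
E
```

```text
(no output)
```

View pics/blk.png

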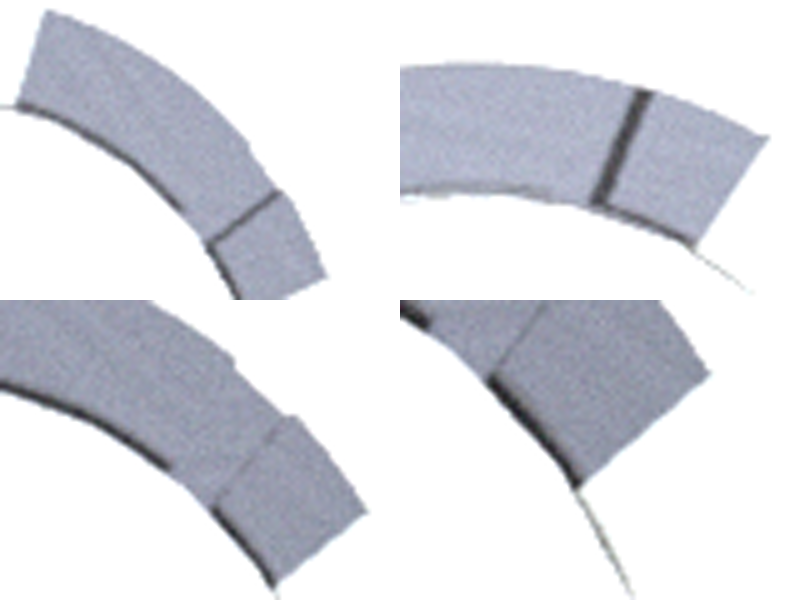

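The notch is now clear: in the block between the step at (245,145) and the dark wall at (280,192) of the first crop. Its floor has the same shade as the block.

```bash
python3 - <<'E'
import pickle
from h import *
f=pickle.load(open("w2.pkl","rb"))
c=np.array([497.2,275])
A=lambda p:np.degrees(np.arctan2(*(p-c)[::-1]))
for u,v in[(245,145),(185,210),(281,192),(212,243)]:print(A(onz(f,375+u/5,60+v/5,40)[:2]))
print(A(np.array([521.6,360.7])))
E
```

```text
-22.286139668836785
-23.06949529665639
-29.47613158539362
-29.374112318945915
74.10759848462463
```

Call:
play_rows([
  {"dp":[0.02,0.1334,0],"turn":[0,0,-0.75],"fingers":1},
  {"dp":[0.02,0.1334,0],"turn":[0,0,-0.75],"fingers":1},
  {"dp":[0.015,0.1334,0],"turn":[0,0,-0.75],"fingers":1},
  {"dp":[0.005,0.1334,0],"turn":[0,0,-0.75],"fingers":1},
  {"dp":[0.005,0.1334,0],"turn":[0,0,-0.75],"fingers":1},
])

```text
clock: 10.4
eef_pos: [512.8, 210.7, 65.6]
tcp_rot: [3.139, -0.003, 1.784]
contact_force: [-6.3, 11.7, 1.9]
opening: 0.127
grasp_force: 30.8
```

Call:
play_rows([
  {"dp":[0,0,0],"turn":[0,0,0],"fingers":1},
  {"dp":[0,0,0],"turn":[0,0,0],"fingers":1},
])

```text
clock: 10.57
eef_pos: [513.7, 211.0, 65.7]
tcp_rot: [3.137, -0.003, 1.781]
contact_force: [-1.7, 10.8, -1.1]
opening: 0.13
grasp_force: 30.4
```

Call:
play_rows([
  {"dp":[0,0,0],"turn":[0,0,0],"fingers":0.6},
  {"dp":[0,0,0],"turn":[0,0,0],"fingers":0.4},
  {"dp":[0,0,0],"turn":[0,0,0],"fingers":0.2},
  {"dp":[0,0,-0.6],"turn":[0,0,0],"fingers":0.2},
  {"dp":[0,0,-0.6],"turn":[0,0,0],"fingers":0.2},
])

```text
clock: 10.98
eef_pos: [511.1, 207.8, 111.9]
tcp_rot: [-3.139, 0.001, 1.781]
contact_force: [0.1, 0.9, 0.4]
opening: 0.797
grasp_force: 0.0
```

Call:
play_rows([
  {"dp":[0,0,-0.6],"turn":[0,0,0],"fingers":0.2},
  {"dp":[0.9125,0.246,0],"turn":[0,0,0],"fingers":0.2},
  {"dp":[0.9125,0.246,0],"turn":[0,0,0],"fingers":0.2},
  {"dp":[0.9125,0.246,0],"turn":[0,0,0],"fingers":0.2},
  {"dp":[0.9125,0.246,0],"turn":[0,0,0],"fingers":0.2},
])

```text
clock: 11.4
eef_pos: [520.4, 360.9, 137.0]
tcp_rot: [3.14, -0.0, 1.78]
contact_force: [0.9, -0.7, 0.9]
opening: 0.8
grasp_force: 0.0
```

Call:
play_rows([
  {"dp":[0,0,0],"turn":[0,0,0.94],"fingers":0.2},
  {"dp":[0,0,0],"turn":[0,0,0.94],"fingers":0.2},
  {"dp":[0,0,0],"turn":[0,0,0.94],"fingers":0.2},
  {"dp":[0,0,0],"turn":[0,0,0.94],"fingers":0.2},
  {"dp":[0,0,0],"turn":[0,0,0.94],"fingers":0.2},
])

```text
clock: 11.82
eef_pos: [520.2, 359.5, 136.4]
tcp_rot: [3.141, -0.0, 1.284]
contact_force: [0.2, -0.7, 0.2]
opening: 0.797
grasp_force: 0.0
```

Call:
play_rows([
  {"dp":[0,0,0],"turn":[0,0,0.94],"fingers":0.2},
  {"dp":[0,0,0],"turn":[0,0,0.94],"fingers":0.2},
  {"dp":[0,0,0],"turn":[0,0,0.94],"fingers":0.2},
  {"dp":[0,0,0],"turn":[0,0,0.94],"fingers":0.2},
  {"dp":[0,0,0],"turn":[0,0,0.88],"fingers":0.2},
])

```text
clock: 12.23
eef_pos: [520.3, 359.3, 136.4]
tcp_rot: [3.141, -0.0, 0.798]
contact_force: [0.5, 0.0, -1.2]
opening: 0.804
grasp_force: 0.0
```

Call:
play_rows([
  {"dp":[0,0,0],"turn":[0,0,0],"fingers":0.2},
  {"dp":[0,0,0],"turn":[0,0,0],"fingers":0.2},
])

```text
clock: 12.4
eef_pos: [520.3, 359.3, 136.4]
tcp_rot: [3.141, -0.0, 0.805]
contact_force: [-0.5, -0.5, 0.1]
opening: 0.803
grasp_force: 0.0
```

```bash
python3 - <<'E'
from rig import r
from h import *
import pickle
f=r.grab_frame("wrist");pickle.dump(f,open("w6.pkl","wb"))
s=r.sense();print(s["clock"],s["eef_pos"],s["tcp_rot"],s["contact_force"])
a=f["pixels"].max(2).astype(int)
h0=np.array(pix(f,(521.6,360.7,122)));print(h0)
y,x=h0.astype(int)
m=(a<60).astype(np.uint8);n,l,st,ce=cv2.connectedComponentsWithStats(m)
for i in range(1,n):
    if 80<st[i,4]<4000:print(st[i],ce[i])
E
```

```text
12.45 [520.23070516 359.38341037 136.30969242] [ 3.14141024e+00 -2.94576063e-04  8.05865888e-01] [-0.67594794 -0.01636851 -0.15849143]
[319.29613148 223.67295156]
[ 596    0   44   47 1677] [620.54263566  19.9189028 ]
[306 185  26  40 599] [318.8163606  203.53088481]
[312 226  15  25 295] [318.91864407 239.61016949]
[359 232  22  22 253] [369.68774704 242.49011858]
[406 258  16  15 113] [413.61946903 265.48672566]
```

Call:
play_rows([
  {"dp":[0.068,-0.016,0.36],"turn":[0,0,0],"fingers":0.4},
  {"dp":[0,0,0.36],"turn":[0,0,0],"fingers":0.5},
  {"dp":[0,0,0.36],"turn":[0,0,0],"fingers":0.6},
  {"dp":[0,0,0],"turn":[0,0,0],"fingers":0.75},
  {"dp":[0,0,0],"turn":[0,0,0],"fingers":1},
], force=60)

```text
clock: 12.87
eef_pos: [520.8, 361.4, 91.5]
tcp_rot: [-3.141, 0.002, 0.804]
contact_force: [0.7, -0.8, -4.6]
opening: 0.133
grasp_force: 22.2
```

Call:
play_rows([
  {"dp":[0,0,0],"turn":[0,0,0],"fingers":1},
  {"dp":[0,0,0],"turn":[0,0,0],"fingers":1},
  {"dp":[0,0,0],"turn":[0,0,0],"fingers":1},
  {"dp":[0,0,0],"turn":[0,0,0],"fingers":1},
])

```text
clock: 13.2
eef_pos: [520.9, 361.5, 92.6]
tcp_rot: [-3.141, 0.001, 0.803]
contact_force: [-1.5, -1.1, -8.6]
opening: 0.111
grasp_force: 61.0
```

Call:
play_rows([
  {"dp":[0,0,-0.06],"turn":[0,0,0],"fingers":1},
  {"dp":[0,0,-0.05],"turn":[0,0,0],"fingers":1},
  {"dp":[0,0,0],"turn":[0,0,0],"fingers":1},
  {"dp":[0,0,0],"turn":[0,0,0],"fingers":1},
])

```text
clock: 13.53
eef_pos: [521.0, 361.5, 97.2]
tcp_rot: [-3.141, 0.001, 0.803]
contact_force: [-2.8, -1.9, -10.3]
opening: 0.117
grasp_force: 60.8
```

Call:
play_rows([
  {"dp":[0,0,0],"turn":[0,0,0.8],"fingers":1},
  {"dp":[0,0,0],"turn":[0,0,0.8],"fingers":1},
  {"dp":[0,0,0],"turn":[0,0,0.8],"fingers":1},
  {"dp":[0,0,0],"turn":[0,0,0.8],"fingers":1},
  {"dp":[0,0,0],"turn":[0,0,0.8],"fingers":1},
])

```text
clock: 13.95
eef_pos: [521.0, 361.6, 97.0]
tcp_rot: [3.141, 0.001, 0.38]
contact_force: [-3.9, -2.3, -10.6]
opening: 0.111
grasp_force: 60.8
```

Call:
play_rows([
  {"dp":[0,0,0],"turn":[0,0,0.8],"fingers":1},
  {"dp":[0,0,0],"turn":[0,0,0.8],"fingers":1},
  {"dp":[0,0,0],"turn":[0,0,0.8],"fingers":1},
  {"dp":[0,0,0],"turn":[0,0,0.8],"fingers":1},
  {"dp":[0,0,0],"turn":[0,0,0.8],"fingers":1},
])

```text
clock: 14.37
eef_pos: [521.0, 361.7, 97.1]
tcp_rot: [3.141, 0.001, -0.039]
contact_force: [-2.8, -0.8, -9.4]
opening: 0.117
grasp_force: 60.8
```

Call:
play_rows([
  {"dp":[0,0,0],"turn":[0,0,0.8],"fingers":1},
  {"dp":[0,0,0],"turn":[0,0,0.8],"fingers":1},
  {"dp":[0,0,0],"turn":[0,0,0.4],"fingers":1},
  {"dp":[0,0,0],"turn":[0,0,0],"fingers":1},
  {"dp":[0,0,0],"turn":[0,0,0],"fingers":1},
])

```text
clock: 14.78
eef_pos: [521.0, 361.8, 97.1]
tcp_rot: [3.141, 0.001, -0.243]
contact_force: [-3.8, -1.3, -9.9]
opening: 0.113
grasp_force: 60.8
```

Call:
play_rows([
  {"dp":[0,0,0.06],"turn":[0,0,0],"fingers":1},
  {"dp":[0,0,0.05],"turn":[0,0,0],"fingers":1},
  {"dp":[0,0,0.04],"turn":[0,0,0],"fingers":1},
  {"dp":[0,0,0],"turn":[0,0,0],"fingers":1},
])

```text
clock: 15.12
eef_pos: [521.1, 361.8, 90.9]
tcp_rot: [3.141, 0.001, -0.244]
contact_force: [-4.2, -1.1, -9.3]
opening: 0.119
grasp_force: 61.0
```

Call:
play_rows([
  {"dp":[0,0,0],"turn":[0,0,0],"fingers":0.6},
  {"dp":[0,0,0],"turn":[0,0,0],"fingers":0.4},
  {"dp":[0,0,0],"turn":[0,0,0],"fingers":0.2},
  {"dp":[0,0,0],"turn":[0,0,0],"fingers":0.2},
  {"dp":[0,0,-0.5],"turn":[0,0,0],"fingers":0.2},
])

```text
clock: 15.53
eef_pos: [520.5, 361.1, 109.1]
tcp_rot: [3.139, 0.002, -0.244]
contact_force: [-1.3, -0.5, -0.5]
opening: 0.796
grasp_force: 0.0
```

Call:
play_rows([
  {"dp":[0,0,-0.65],"turn":[0,0,0],"fingers":0.2},
  {"dp":[0.183,0.925,0],"turn":[0,0,0],"fingers":0.2},
  {"dp":[0.183,0.925,0],"turn":[0,0,0],"fingers":0.2},
  {"dp":[0.183,0.925,0],"turn":[0,0,0],"fingers":0.2},
  {"dp":[0.183,0.925,0],"turn":[0,0,0],"fingers":0.2},
])

```text
clock: 15.95
eef_pos: [514.7, 210.2, 138.3]
tcp_rot: [-3.14, -0.002, -0.244]
contact_force: [0.9, -0.3, 0.5]
opening: 0.801
grasp_force: 0.0
```

Call:
play_rows([
  {"dp":[0,0,0],"turn":[0,0,-0.967],"fingers":0.2},
  {"dp":[0,0,0],"turn":[0,0,-0.967],"fingers":0.2},
  {"dp":[0,0,0],"turn":[0,0,-0.967],"fingers":0.2},
  {"dp":[0,0,0],"turn":[0,0,-0.967],"fingers":0.2},
  {"dp":[0,0,0],"turn":[0,0,-0.967],"fingers":0.2},
])

```text
clock: 16.37
eef_pos: [515.1, 211.3, 138.2]
tcp_rot: [-3.141, -0.002, 0.267]
contact_force: [-0.4, 0.1, 0.2]
opening: 0.799
grasp_force: 0.0
```

Call:
play_rows([
  {"dp":[0,0,0],"turn":[0,0,-0.967],"fingers":0.2},
  {"dp":[0,0,0],"turn":[0,0,-0.967],"fingers":0.2},
  {"dp":[0,0,0],"turn":[0,0,-0.967],"fingers":0.2},
  {"dp":[0,0,0],"turn":[0,0,-0.967],"fingers":0.2},
  {"dp":[0,0,0],"turn":[0,0,-0.967],"fingers":0.2},
])

```text
clock: 16.78
eef_pos: [515.1, 211.5, 138.1]
tcp_rot: [3.141, -0.002, 0.773]
contact_force: [0.7, 0.8, -0.4]
opening: 0.799
grasp_force: 0.0
```

Call:
play_rows([
  {"dp":[0,0,0],"turn":[0,0,-0.967],"fingers":0.2},
  {"dp":[0,0,0],"turn":[0,0,-0.967],"fingers":0.2},
  {"dp":[0,0,0],"turn":[0,0,-0.967],"fingers":0.2},
  {"dp":[0,0,0],"turn":[0,0,-0.967],"fingers":0.2},
  {"dp":[0,0,0],"turn":[0,0,-0.967],"fingers":0.2},
])

```text
clock: 17.2
eef_pos: [515.1, 211.5, 138.1]
tcp_rot: [3.14, -0.001, 1.28]
contact_force: [0.3, 0.4, 0.6]
opening: 0.801
grasp_force: 0.0
```

Call:
play_rows([
  {"dp":[0,0,0],"turn":[0,0,-0.967],"fingers":0.2},
  {"dp":[0,0,0],"turn":[0,0,-0.967],"fingers":0.2},
  {"dp":[0,0,0],"turn":[0,0,-0.967],"fingers":0.2},
  {"dp":[0,0,0],"turn":[0,0,-0.967],"fingers":0.2},
  {"dp":[0,0,0],"turn":[0,0,-0.967],"fingers":0.2},
])

```text
clock: 17.62
eef_pos: [515.0, 211.5, 138.1]
tcp_rot: [3.139, -0.0, 1.786]
contact_force: [-0.1, -0.2, 0.5]
opening: 0.805
grasp_force: 0.0
```

Call:
play_rows([
  {"dp":[0,0,0],"turn":[0,0,0],"fingers":0.2},
  {"dp":[0,0,0],"turn":[0,0,0],"fingers":0.2},
])

```text
clock: 17.78
eef_pos: [514.8, 211.4, 137.9]
tcp_rot: [3.14, -0.0, 1.778]
contact_force: [0.3, 0.4, -0.2]
opening: 0.801
grasp_force: 0.0
```

```bash
python3 - <<'E'
from rig import r
from h import *
import pickle
f=r.grab_frame("wrist");pickle.dump(f,open("w7.pkl","wb"))
g=r.grab_frame("side");pickle.dump(g,open("s7.pkl","wb"))
s=r.sense();print(s["clock"],s["eef_pos"],s["tcp_rot"],s["contact_force"])
print(pix(f,(514,211,97)),pix(f,(*s["eef_pos"][:2],97)))
m=(f["pixels"].max(2)<60).astype(np.uint8);n,l,st,ce=cv2.connectedComponentsWithStats(m)
for i in range(1,n):
    if 80<st[i,4]<4000:print(st[i],ce[i])
E
```

```text
17.8833 [514.45321974 211.31211451 137.63455777] [ 3.14068722e+00 -1.33547301e-04  1.77772334e+00] [-0.31176423 -0.95351191 -0.21296364]
(np.float64(318.7916823017425), np.float64(211.696847542739)) (np.float64(319.4485082821103), np.float64(211.44103927895415))
[  0   0  17  20 128] [ 7.4140625 10.9140625]
[ 33   0  33  36 184] [50.92391304 16.4673913 ]
[366   0  56  15 562] [391.61209964   5.25978648]
[347   4  39  33 197] [361.93908629  26.78172589]
[62 27 20 14 91] [72.21978022 33.12087912]
[   0   29   84   59 1465] [34.29829352 59.42116041]
[585  30  21  45 254] [591.75590551  53.45669291]
[41 73 21 18 88] [52.59090909 81.27272727]
[55 83 15 27 86] [61.93023256 95.90697674]
[  5  90  24  28 216] [ 16.23148148 102.51851852]
[338  97  23  17 373] [348.98659517 104.95710456]
[ 614  133   26   76 1446] [628.70746888 172.73720609]
[311 193  16  27 338] [318.46153846 206.57692308]
[ 38 314  19  17  94] [ 46.70212766 321.38297872]
[ 30 337  33  22 166] [ 45.64457831 348.09638554]
[ 54 338  26  26 136] [ 67.04411765 349.45588235]
```

Call:
play_rows([
  {"dp":[0,0,0.6],"turn":[0,0,0],"fingers":0.3},
  {"dp":[0,0,0.6],"turn":[0,0,0],"fingers":0.4},
  {"dp":[0,0,0.6],"turn":[0,0,0],"fingers":0.5},
  {"dp":[0,0,0],"turn":[0,0,0],"fingers":0.7},
  {"dp":[0,0,0],"turn":[0,0,0],"fingers":1},
], force=30)

```text
clock: 18.3
eef_pos: [513.3, 210.9, 64.7]
tcp_rot: [-3.139, 0.0, 1.779]
contact_force: [0.0, -0.1, 0.6]
opening: 0.229
grasp_force: 0.0
```

Call:
play_rows([
  {"dp":[0,0,0],"turn":[0,0,0],"fingers":1},
  {"dp":[0,0,0],"turn":[0,0,0],"fingers":1},
  {"dp":[0,0,0],"turn":[0,0,0],"fingers":1},
  {"dp":[0,0,0],"turn":[0,0,0],"fingers":1},
])

```text
clock: 18.63
eef_pos: [514.1, 211.3, 65.8]
tcp_rot: [3.141, -0.0, 1.781]
contact_force: [-0.0, 0.8, -6.8]
opening: 0.131
grasp_force: 29.6
```

Call:
play_rows([
  {"dp":[0,0.03,0],"turn":[0,0,-0.167],"fingers":1},
  {"dp":[0,0.03,0],"turn":[0,0,-0.167],"fingers":1},
  {"dp":[0,0.03,0],"turn":[0,0,-0.167],"fingers":1},
  {"dp":[0,0.03,0],"turn":[0,0,-0.167],"fingers":1},
  {"dp":[0,0.03,0],"turn":[0,0,-0.167],"fingers":1},
])

```text
clock: 19.05
eef_pos: [519.6, 213.0, 65.8]
tcp_rot: [-3.141, -0.001, 1.87]
contact_force: [-3.8, 2.8, -3.1]
opening: 0.128
grasp_force: 30.0
```

Call:
play_rows([
  {"dp":[0,0.015,0],"turn":[0,0,-0.083],"fingers":1},
  {"dp":[0,0.015,0],"turn":[0,0,-0.083],"fingers":1},
  {"dp":[0,0.015,0],"turn":[0,0,-0.083],"fingers":1},
  {"dp":[0,0.015,0],"turn":[0,0,-0.083],"fingers":1},
])

```text
clock: 19.38
eef_pos: [522.2, 214.0, 65.7]
tcp_rot: [3.141, -0.001, 1.904]
contact_force: [-4.7, 4.6, -1.7]
opening: 0.128
grasp_force: 30.2
```

Call:
play_rows([
  {"dp":[0,0.015,0],"turn":[0,0,-0.083],"fingers":1},
  {"dp":[0,0.015,0],"turn":[0,0,-0.083],"fingers":1},
])

```text
clock: 19.55
eef_pos: [522.6, 214.2, 65.6]
tcp_rot: [-3.14, -0.001, 1.921]
contact_force: [-8.5, 2.6, 2.6]
opening: 0.129
grasp_force: 30.7
```

Call:
play_rows([
  {"dp":[0,0.015,0],"turn":[0,0,-0.083],"fingers":1},
  {"dp":[0,0.015,0],"turn":[0,0,-0.083],"fingers":1},
])

```text
clock: 19.72
eef_pos: [522.7, 214.3, 65.6]
tcp_rot: [-3.138, -0.001, 1.938]
contact_force: [-11.6, 2.4, 6.0]
opening: 0.127
grasp_force: 31.2
```

The post stopped and force is rising, which suggests the pin has dropped. I'll ease back and check the handle height against the earlier frames.

Call:
play_rows([
  {"dp":[0,-0.02,0],"turn":[0,0,0.08],"fingers":1},
  {"dp":[0,-0.02,0],"turn":[0,0,0.08],"fingers":1},
  {"dp":[0,-0.01,0],"turn":[0,0,0.08],"fingers":1},
  {"dp":[0,0,0],"turn":[0,0,0],"fingers":1},
])

```text
clock: 20.05
eef_pos: [522.5, 214.2, 65.7]
tcp_rot: [3.141, -0.001, 1.912]
contact_force: [-5.3, 4.3, -0.9]
opening: 0.127
grasp_force: 30.2
```

```bash
cat > chk.py <<'E'
from rig import r
from h import *
import pickle
for n in("scene","side"):
    A=pickle.load(open(n+"0.pkl","rb"));g=r.grab_frame(n);pickle.dump(g,open(n+"8.pkl","wb"))
    L=[("now",g)]+([("riding",pickle.load(open("s7.pkl","rb")))] if n=="side" else [])
    u,v=map(int,pix(A,(521.6,360.7,106)))
    T=A["pixels"][v-8:v+9,u-9:u+10]
    for k,f in L:
        S=f["pixels"][v-18:v+19,u-19:u+20]
        up=lambda x:cv2.resize(x,None,fx=8,fy=8,interpolation=cv2.INTER_CUBIC)
        m=cv2.matchTemplate(up(S),up(T),cv2.TM_CCOEFF_NORMED);_,b,_,p=cv2.minMaxLoc(m)
        print(n,k,"shift px",(p[0]/8-10,p[1]/8-10),round(b,3),"6.5mm would be",np.round(np.array(pix(A,(521.6,360.7,112.5)))-pix(A,(521.6,360.7,106)),2))
s=r.sense();print(s["clock"],s["eef_pos"],s["contact_force"])
E
python3 chk.py
```

```text
scene now shift px (0.0, 0.0) 0.997 6.5mm would be [-0.25 -2.39]
side now shift px (4.0, -10.0) 0.507 6.5mm would be [ 0.04 -2.03]
side riding shift px (0.375, -1.125) 0.919 6.5mm would be [ 0.04 -2.03]
20.15 [522.5470096  214.16265301  65.72528705] [-5.85030616  3.65416211 -1.67956901]
```

The scene view shows the handle exactly at its home height, so the pin is home. I'll release the post and withdraw.

Call:
play_rows([
  {"dp":[0,-0.02,0],"turn":[0,0,0],"fingers":0.7},
  {"dp":[0,0,0],"turn":[0,0,0],"fingers":0.4},
  {"dp":[0,0,0],"turn":[0,0,0],"fingers":0.2},
  {"dp":[0,0,0],"turn":[0,0,0],"fingers":0.2},
  {"dp":[0,0,-0.6],"turn":[0,0,0],"fingers":0.2},
])

```text
clock: 20.57
eef_pos: [519.7, 212.1, 86.3]
tcp_rot: [-3.136, 0.0, 1.913]
contact_force: [-0.6, -0.1, 0.2]
opening: 0.799
grasp_force: 0.0
```

Call:
play_rows([
  {"dp":[0,0,-0.9],"turn":[0,0,0],"fingers":0.2},
  {"dp":[0,0,-0.9],"turn":[0,0,0],"fingers":0.2},
  {"dp":[-0.9,0,-0.3],"turn":[0,0,0],"fingers":0.2},
  {"dp":[-0.9,0,0],"turn":[0,0,0],"fingers":0.2},
  {"dp":[0,0,0],"turn":[0,0,0],"fingers":0.2},
])

```text
clock: 20.98
eef_pos: [548.7, 141.3, 175.2]
tcp_rot: [3.138, 0.003, 1.911]
contact_force: [-0.1, 0.0, -0.9]
opening: 0.8
grasp_force: 0.0
```

Call:
play_rows([
  {"dp":[0,0,0],"turn":[0,0,0],"fingers":0.2},
  {"dp":[0,0,0],"turn":[0,0,0],"fingers":0.2},
  {"dp":[0,0,0],"turn":[0,0,0],"fingers":0.2},
])

```text
clock: 21.23
eef_pos: [545.6, 145.9, 173.0]
tcp_rot: [-3.141, -0.0, 1.913]
contact_force: [-0.4, -0.6, 0.5]
opening: 0.798
grasp_force: 0.0
```

```bash
python3 chk.py; python3 - <<'E'
import pickle,cv2
a=pickle.load(open("scene8.pkl","rb"))["pixels"][170:320,200:400,::-1]
cv2.imwrite("pics/f.png",cv2.resize(a,(800,600),interpolation=2))
E
```

```text
scene now shift px (0.0, 0.0) 0.997 6.5mm would be [-0.25 -2.39]
side now shift px (-1.125, -6.625) 0.58 6.5mm would be [ 0.04 -2.03]
side riding shift px (0.375, -1.125) 0.919 6.5mm would be [ 0.04 -2.03]
21.3333 [545.53606766 146.16431531 172.95400359] [ 0.53374377 -0.30635232  0.31666237]
```

View pics/f.png

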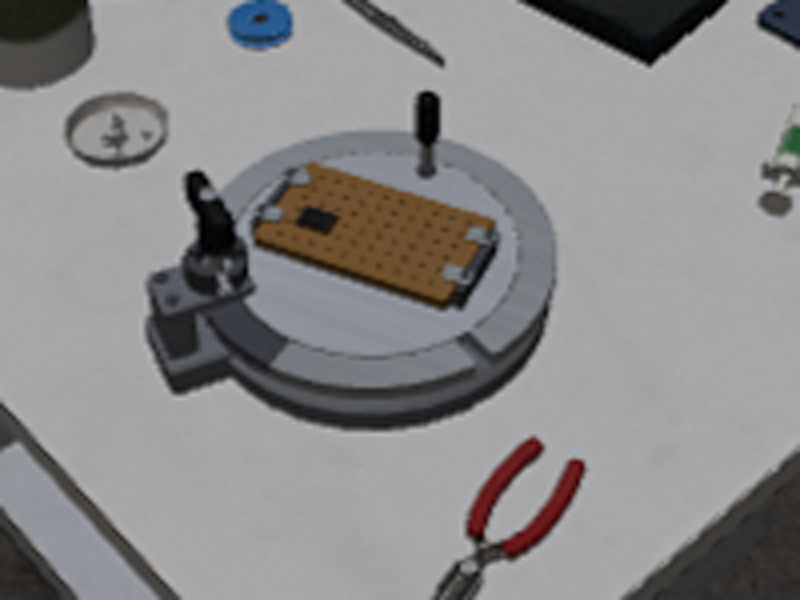

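The board has turned round with the post now at (427,120), the block sits under the plunger, and the handle at (208,215) is at home height. The tools are undisturbed, so I'll hand it in.

```bash
python3 -c "
from rig import r
print(r.sign_off())"
```

```text
the job is handed in; nothing more can be done
None
```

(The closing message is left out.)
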